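Slide the dish under the imaging camera with the lock held down

TASK

The dish with the red pieces sits on the sample slide of the small imaging stand and has to go under its camera. With your fingertips press the blue thumb lock right down, keep it down while you push the slide along its rail all the way to the end stop under the ring light, then let go so that the lock springs up and locks it there. Grasp and lift nothing, leave the dish in its nest untouched, and do not disturb the bottle, the empty dish and the marker beside the stand.

Things in the scene. Friction and masses are not known exactly. Their poses are not given: they have to be found in the camera images.
- imager: imaging stand, fixed: grey base 127 x 360 mm, aluminium rail along it, a stop block at each end; at one end a 260 mm column at (62, -130) mm carries a camera with a ring light (70 mm across, underside 121 mm up). Origin on the worktop under the rail's middle; -y points along the rail to the camera end, +x to the column's side.
- sample_slide (a joint): travel (m) of the aluminium sample slide (56 x 213 mm) along the stand's -y: 0 at the loading end, where it starts, 0.12 hard against the end stop under the ring light. Runs at about 1.5 N while the lock is down. With the lock up it is caught in a rack (a notch every 10 mm, the last one at 0.12) with under 2 mm of play.
- lock_key (a joint): depression (m) of the blue lock key, straight down: 0 up and locked, free of the rack from 0.003, 0.006 right down; needs 3.5 N to start and 6 N right down; springs up by itself when let go, if the slide stands within 1.5 mm of a notch
- key_top (a point): centre of the top face of the blue lock key (39 mm across the rail, 38 mm along it), 60 mm above the worktop when up. It rides on the slide, 140 mm behind the nest as seen along the travel. A black frame surrounds it, top 6 mm lower than the key's when that is up.
- finger_rest (a point): middle of the upper edge of the black finger rest's face: an upright lug (40 mm wide, 8 mm thick) fixed on the slide on the camera side of the key. The face looks away from the camera, 21 mm from the key's centre, and rises 23 mm above the key (83 mm above the worktop): a fingertip on the key can push the slide by it.
- nest (a point): centre of the floor of the black ring-shaped nest on the slide, 59 mm inside, rim 5 mm high, in which the dish stands; 140 mm from the key's centre, 43 mm above the worktop
- dish: clear petri dish, 55 mm across, 15 mm high, with red pieces in it, loose in the nest; origin at the centre of its underside
- dropper: glass dropper bottle with black cap, 33 mm across, 95 mm high, standing loose behind the stand; origin at the centre of its underside
- spare_dish: empty clear petri dish, 55 mm across, 15 mm high, loose on the worktop behind the stand; origin at the centre of its underside
- marker: blue marker pen, 132 mm long, 13 mm thick, lying loose on the worktop in front of the stand; origin at the centre of its underside
Things that resemble listed ones, but are neither listed nor needed, are in the scene too. Leave any brown look-alike of the dish alone.

How it is judged:
By the outcome, as a careful person would: the job done as asked, in the order asked, and still so for the second after the job is handed in, with the robot touching nothing.
It also fails if it takes over 38 s, if anything falls off the work surface, if the arm or the gripper's body presses on something with over 40 N, if the wrist force passes 120 N, or if a joint passes its speed limit or range.

ROBOT

A 6-joint arm with a two-finger parallel gripper is mounted at the origin on a cart in front of the work surface, level with it; the furniture and walls round the work are solid. World frame = base frame: x ahead of the robot, y to its left, z up, the work surface at z = 0. Lengths are in mm, angles in rad, forces in N, time in s.
With the tool pointing down it reaches from about 275 to 1000 mm from the base axis. Payload 8.4 kg.
Tool frame: the origin (TCP) lies between the finger pads; the fingertips stand r.finger_overhang ahead of it and the grasp point (between the pads) is the TCP (r.finger_overhang is the distance from the TCP to the fingertips, in mm); z points along the fingers, y is the line along which they close (so a half turn about z gives the same grasp; the last joint's range is limited). The gripper opens to 85 mm and grips with 20 to 120 N. Pads are 22 mm wide; open, the fingers measure 114 mm over their backs; the gripper's body (76 mm by 85 mm) begins 54 mm behind the grasp point. The pads swing forward as they close: fully open they stand 13 mm farther back than shut.
Start: joints at [1.115, 0.353, 1.633, -0, 1.155, -0.002], TCP at [273.989, 561.746, 250.281] pointing down, gripper open.
Joint ranges: [-2.63, 2.63], [-0.92, 2.1], [0.06, 2.66], [-1.3, 4.44], [0, 2.69], [-3.02, 3.02]. Speed limits (rad/s): [2.22, 2.22, 2.79, 3.14, 3.14, 3.14].

INTERFACE

Orientations are given as [roll, pitch, yaw] about the fixed x, y, z axes, in that order (R = Rz(yaw) Ry(pitch) Rx(roll)).
In Python, from rig import r, cams, sign_off gives the robot as it stands.
- The arm moves only by the shell command python3 -m crank 'ROWS' [FORCE]. ROWS is JSON, a list of rows, each a list of 7 numbers: the shift along the tool's x, y, z in m, then the turn, a rotation vector about the tool's x, y, z in rad, then the closure, from 0 (fully open) to 1 (shut). In form: [[dx, dy, dz, ax, ay, az, gripper], ...]. A call has 1 to 5 rows; each row is the pose to reach, as a shift and turn from the pose commanded when the call began, along the tool's axes at that moment; what a row does not reach only later rows make up. A row lasts 1/10 s, in which the tool goes at most 50 mm and 8.59 degrees, less where a joint would pass 70% of its speed; a pose out of reach is approached as far as the arm can. A call with a gripper value outside its range is refused whole. The fingers move at their own pace and stop on an object; FORCE is the grip in N (left out, the last holds). Time passes only in rows, so rows that repeat a pose let the fingers close. It gives the time, the measured TCP pose, the force, the opening and the grip force at its end, in the units of the state.
- r.sense(): the state, without advancing time (a new reading comes with each control period).
- cams.grab_frame(name): name is "scene" or "top" or "wrist"; returns a dict with "image" (420x560x3 uint8, red, green, blue), "fx", "fy", "cx", "cy" (pixels), "position" and "orientation" of the camera in the world. Camera axes: x right, y down, z forward; pixel columns grow to the right and rows downward; lengths in mm; the calibration is good to about 2 mm. A picture is of the moment at which its call begins. There is no depth.
- sign_off(): hands the job in; it is judged then, once.
The state is a dict: "clock": time; "qpos": joint angles; "qvel": joint speeds; "joint_efforts": joint torques, N m; "eef_pos": TCP position; "tcp_rot": TCP orientation; "contact_force": force on the tool from outside, world axes, zero at the start; "wrist_torque": the same for the moment, N m; "opening": opening from 0.0 (shut) to 1.0 (fully open); "grasp_force": force on a finger pad.
Only numpy, scipy, OpenCV 4.12 (cv2) and the standard library are available. Lean on these libraries where they do the work, as an engineer would, in place of code of your own. Each camera call takes 0.05 s, during which the arm holds its last target. There are 200 camera calls.

## Working session

There is one attempt and no reset: what is moved stays moved. The work goes in short steps, Python scripts to look and compute and a shell command to move; the robot and the scene stay as the last step left them, time stands still between calls to the robot, and variables do not carry over. Pictures are saved under pics/ and viewed, at most 10 in all, crops included, and the job is handed in when it is done.

```bash
mkdir -p pics; ls
python3 - <<'E'
from rig import r,cams
import cv2,pickle
print(r.sense(), r.finger_overhang)
for n in("scene","top"):
    f=cams.grab_frame(n); pickle.dump(f,open(f"{n}0.pkl","wb"))
    print(n,{k:v for k,v in f.items() if k!="image"})
    cv2.imwrite(f"pics/{n}0.png",cv2.resize(f["image"][...,::-1],(800,600),interpolation=cv2.INTER_CUBIC))
E
```

```text
pics
{'clock': 0.0, 'qpos': array([ 1.11459823e+00,  3.53662085e-01,  1.63413062e+00, -5.59699286e-06,
        1.15522624e+00, -2.39015754e-03]), 'qvel': array([-2.95816595e-03,  4.80203648e-06,  7.48401178e-04, -1.69040940e-04,
       -1.05832652e-03,  1.23386490e-03]), 'joint_efforts': array([ 1.76397873e-03, -6.05248332e+01, -3.42054641e+01,  2.08237020e-04,
        9.66766354e-03,  5.07948755e-05]), 'eef_pos': array([273.7892016 , 561.33197896, 249.55447429]), 'tcp_rot': array([-3.14016636e+00,  1.70832105e-06,  2.68778698e+00]), 'contact_force': array([-1.15317717,  0.44344349, -0.03509878]), 'wrist_torque': array([-0.00787525,  0.0046586 ,  0.06512583]), 'grasp_force': 0.0, 'opening': 1.0007844600933817} 19.0
scene {'fx': 445.6931498773938, 'fy': 445.6931498773938, 'cx': 279.8164860245503, 'cy': 212.72817410924952, 'position': array([ -47.70484795, -432.59214978,  483.81447192]), 'orientation': array([-2.05598507, -0.0043351 , -0.9633788 ])}
top {'fx': 542.8740622615027, 'fy': 542.8740622615027, 'cx': 276.5302524498515, 'cy': 200.1999493445292, 'position': array([ 430.50211459,  -18.33969799, 1151.03744187]), 'orientation': array([-3.03092315, -0.02529864, -1.5885294 ])}
```

View pics/top0.png

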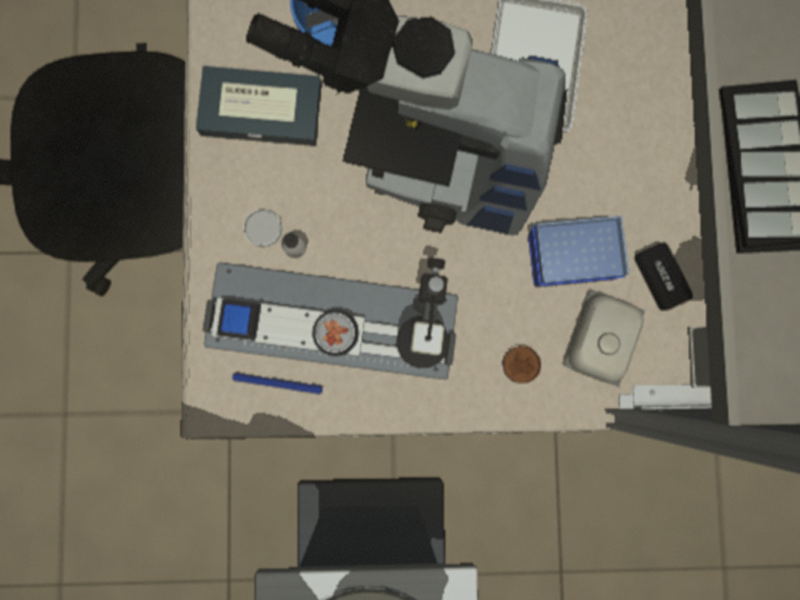

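View pics/scene0.png

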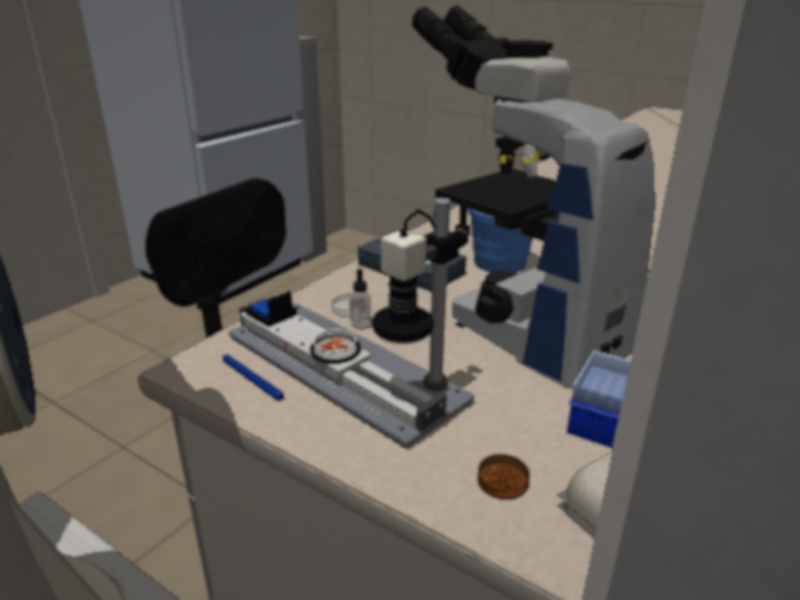

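The top view shows the stand running left to right: blue key near (237,318), dish (335,332), camera head (428,337), bottle (293,243), spare dish (263,228) and marker (278,383). I'll take an enlarged crop to localise the key.

```bash
cat > h.py <<'E'
import numpy as np
from scipy.spatial.transform import Rotation as R
def ray(f,u,v,z):
    d=R.from_euler('xyz',f["orientation"]).apply([(u-f["cx"])/f["fx"],(v-f["cy"])/f["fy"],1])
    p=np.array(f["position"]); return p+d*(z-p[2])/d[2]
def proj(f,P):
    q=R.from_euler('xyz',f["orientation"]).inv().apply(np.array(P)-f["position"])
    return q[...,0]/q[...,2]*f["fx"]+f["cx"], q[...,1]/q[...,2]*f["fy"]+f["cy"]
E
python3 - <<'E'
import pickle,cv2
f=pickle.load(open("top0.pkl","rb"))
c=f["image"][175:285,135:335,::-1]
cv2.imwrite("pics/crop.png",cv2.resize(c,None,fx=4,fy=4,interpolation=cv2.INTER_CUBIC))
E
```

```text
(no output)
```

View pics/crop.png

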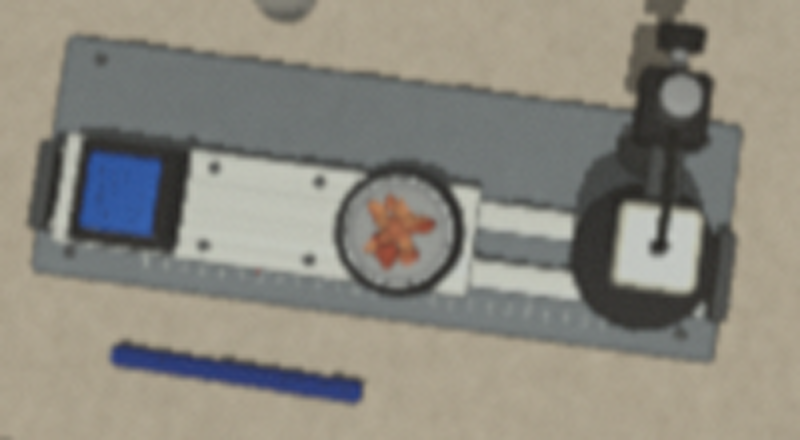

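The enlarged crop shows the key's corners at about (87,150),(162,157),(155,236),(80,230), the nest ring centred at (400,229), and the base corners at (70,37),(742,126),(713,360),(33,270).

Run:
```python
import pickle,numpy as np
from h import *
f=pickle.load(open("top0.pkl","rb"))
g=lambda u,v,z: ray(f,135+(u-1.5)/4,175+(v-1.5)/4,z)[:2]
key=np.mean([g(*p,60) for p in [(87,150),(162,157),(155,236),(80,230)]],0)
nest=g(400,229,48)
C=[g(*p,12) for p in [(70,37),(742,126),(713,360),(33,270)]]
d1=C[1]-C[0];d2=C[2]-C[3]
print("key",key,"nest",nest,np.linalg.norm(nest-key))
print("base",np.mean(C,0),np.linalg.norm(d1),np.linalg.norm(d2), np.linalg.norm(C[0]-C[3]))
for d in(d1,d2,nest-key): print(np.degrees(np.arctan2(d[1],d[0])))
u=(d1+d2);u/=np.linalg.norm(u); print("u",u,"key from nest",nest-140*u)
for n,p in dict(drop=(285,5),).items(): print(n,g(*p,95))
print("marker",g(117,355,10),g(357,391,10))
# dropper/spare from 800-scale
for p,z in(((293,243),95),((263,228),15)): print(ray(f,p[0]*.7,p[1]*.7,z)[:2])
s=r=None
from rig import r
s=r.sense(); print(R.from_euler('xyz',s["tcp_rot"]).as_matrix().round(3))
```

```text
key [508.83548326 176.39804164] nest [489.25073982  37.72189681] 140.05225925169867
base [507.70481306  44.54845291] 357.31100881623314 357.1577537941379 123.4713163943929
-98.44576486142239
-98.50672802299025
-98.03851988281225
u [-0.14739926 -0.98907707] key from nest [509.88663644 176.19268713]
drop [597.45695348  90.6040142 ]
marker [428.2598419  186.98879627] [407.44595189  62.74598267]
[608.94376778  92.08193762]
[645.53825359 144.64185889]
[[-0.899  0.438 -0.001]
 [ 0.438  0.899 -0.001]
 [ 0.    -0.001 -1.   ]]
```

```bash
python3 -m crank '[[-0.04,-0.026,0,0,0,-0.08,1],[-0.08,-0.052,0,0,0,-0.16,1],[-0.12,-0.078,0,0,0,-0.24,1],[-0.16,-0.104,0,0,0,-0.307,1],[-0.19,-0.122,0,0,0,-0.307,1]]' 20
python3 - <<'E'
from rig import r; from h import *
s=r.sense();M=R.from_euler('xyz',s["tcp_rot"])
print(s["eef_pos"],M.as_matrix().round(3),(M.inv().apply(np.array([509.1,173.3,s["eef_pos"][2]])-s["eef_pos"])).round(1))
E
```

```text
clock: 0.6
eef_pos: [391.9, 366.3, 250.0]
tcp_rot: [-3.141, -0.0, 2.997]
contact_force: [0.4, -0.2, -0.4]
opening: 0.146
grasp_force: 0.0
[391.89592869 366.25075872 250.01248974] [[-0.99   0.144 -0.   ]
 [ 0.144  0.99  -0.001]
 [ 0.    -0.001 -1.   ]] [-1.439e+02 -1.740e+02  1.000e-01]
```

```bash
python3 -m crank '[[-0.03,-0.036,0,0,0,0,1],[-0.06,-0.072,0,0,0,0,1],[-0.09,-0.108,0,0,0,0,1],[-0.12,-0.145,0,0,0,0,1],[-0.144,-0.174,0,0,0,0,1]]'
python3 -m crank '[[0,0,0.04,0,0,0,1],[0,0,0.08,0,0,0,1],[0,0,0.12,0,0,0,1],[0,0,0.135,0,0,0,1],[0,0,0.135,0,0,0,1]]'
python3 - <<'E'
from rig import r,cams; from h import *; import cv2,pickle
s=r.sense();M=R.from_euler('xyz',s["tcp_rot"])
print(s["eef_pos"],(M.inv().apply(np.array([509.1,173.3,s["eef_pos"][2]])-s["eef_pos"])).round(1))
ims=[]
for n in("wrist","scene"):
    f=cams.grab_frame(n);pickle.dump(f,open(n+"1.pkl","wb"));im=f["image"][...,::-1]
    if n=="scene": im=cv2.resize(im[180:300,140:300],(560,420),interpolation=cv2.INTER_CUBIC)
    ims.append(cv2.resize(im,(400,300),interpolation=cv2.INTER_AREA) if 0 else im)
cv2.imwrite("pics/near.png",cv2.resize(np.hstack(ims),(800,300),interpolation=cv2.INTER_AREA))
E
```

```text
clock: 1.1
eef_pos: [509.0, 173.2, 250.1]
tcp_rot: [-3.141, -0.0, 2.994]
contact_force: [-0.2, 0.5, 0.1]
opening: -0.002
grasp_force: 0.0
clock: 1.6
eef_pos: [506.3, 174.9, 112.6]
tcp_rot: [-3.139, -0.005, 2.995]
contact_force: [-0.3, 0.6, 0.0]
opening: -0.002
grasp_force: 0.0
[506.33133975 174.86061394 112.6293881 ] [-3.  -1.1 -0. ]
```

View pics/near.png

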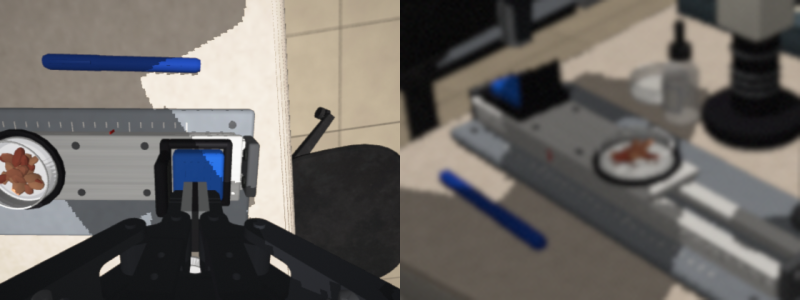

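The wrist view shows the shut fingertips (about (197,185)) just above the blue key (cols 173-225), with the lug to the left at about col 163. Zoom with predicted points to check the alignment.

Run:
```python
from h import *; import cv2,pickle
from rig import r
f=pickle.load(open("wrist1.pkl","rb"));s=r.sense();print(s["eef_pos"],f["position"])
u=np.array([-.1474,-.9891,0]);w=np.array([.9891,-.1474,0]);k=np.array([509.5,176.3,60])
im=cv2.resize(f["image"][180:330,180:380,::-1],None,fx=4,fy=4,interpolation=cv2.INTER_CUBIC)
def mark(P,c):
    a,b=proj(f,P);a=int((a-180+.5)*4);b=int((b-180+.5)*4);print(P.round(),a,b);cv2.circle(im,(a,b),4,c,1)
for a,b in((19,19.5),(19,-19.5),(-19,19.5),(-19,-19.5)): mark(k+a*u+b*w,(0,255,255))
for b in(-20,20): mark(k+21*u+b*w+[0,0,23],(0,255,0))
M=R.from_euler('xyz',s["tcp_rot"])
for x in(-11,11):mark(s["eef_pos"]+M.apply([x,0,19]),(0,0,255))
cv2.imwrite("pics/w1.png",im)
```

```text
[508.4216208  175.65889205 115.5042888 ] [436.28220014 183.80713927 236.77394811]
[526. 155.  60.] 261 417
[487. 160.  60.] 254 142
[532. 192.  60.] 541 417
[493. 198.  60.] 550 142
[487. 158.  83.] 220 197
[526. 153.  83.] 230 511
[519. 174.  97.] 400 497
[498. 177.  97.] 400 311
```

View pics/w1.png

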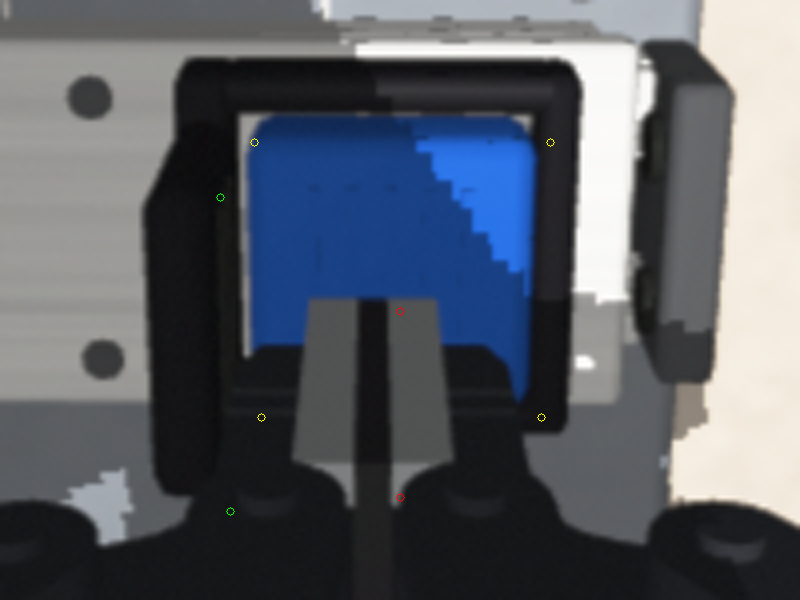

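The key spans cols 250-533 in the crop (prediction within ~1.5 mm) and the tips are 308-440, centred across it with ~6 mm gap to the lug at the left. Descend.

```bash
python3 -m crank '[[0,0,0.015,0,0,0,1],[0,0,0.028,0,0,0,1],[0,0,0.03,0,0,0,1],[0,0,0.03,0,0,0,1],[0,0,0.03,0,0,0,1]]'
python3 -m crank '[[0,0,0.002,0,0,0,1],[0,0,0.004,0,0,0,1],[0,0,0.006,0,0,0,1],[0,0,0.006,0,0,0,1],[0,0,0.006,0,0,0,1]]'
```

```text
clock: 2.2
eef_pos: [508.7, 175.8, 85.9]
tcp_rot: [3.141, 0.001, 2.995]
contact_force: [0.3, -0.1, 0.5]
opening: 0.0
grasp_force: 0.0
clock: 2.7
eef_pos: [508.2, 175.6, 79.2]
tcp_rot: [-3.141, -0.0, 2.995]
contact_force: [0.4, 0.0, 0.2]
opening: 0.001
grasp_force: 0.0
```

Tips are near z 60, no contact yet. Press gradually.

```bash
python3 -m crank '[[0,0,0.001,0,0,0,1],[0,0,0.002,0,0,0,1],[0,0,0.003,0,0,0,1],[0,0,0.003,0,0,0,1],[0,0,0.003,0,0,0,1]]'
python3 -m crank '[[0,0,0.001,0,0,0,1],[0,0,0.002,0,0,0,1],[0,0,0.003,0,0,0,1],[0,0,0.003,0,0,0,1],[0,0,0.003,0,0,0,1]]'
```

```text
clock: 3.2
eef_pos: [508.3, 175.6, 76.4]
tcp_rot: [3.142, 0.0, 2.995]
contact_force: [-1.7, -0.0, 4.1]
opening: -0.003
grasp_force: 2.2
clock: 3.7
eef_pos: [508.3, 175.6, 73.3]
tcp_rot: [-3.142, 0.0, 2.995]
contact_force: [-1.1, -0.2, 5.9]
opening: -0.0
grasp_force: 2.8
```

```bash
python3 -m crank '[[0,0,0.001,0,0,0,1],[0,0,0.0015,0,0,0,1],[0,0,0.0015,0,0,0,1]]'
```

```text
clock: 4.0
eef_pos: [508.4, 175.6, 72.9]
tcp_rot: [3.141, 0.0, 2.995]
contact_force: [-5.7, -2.1, 19.6]
opening: -0.003
grasp_force: 9.8
```

Bottomed out. Now slide along tool −y gently.

```bash
python3 -m crank '[[0,-0.002,-0.0005,0,0,0,1],[0,-0.004,-0.0005,0,0,0,1],[0,-0.006,-0.0005,0,0,0,1],[0,-0.008,-0.0005,0,0,0,1],[0,-0.01,-0.0005,0,0,0,1]]'
python3 -m crank '[[0,-0.003,0,0,0,0,1],[0,-0.006,0,0,0,0,1],[0,-0.01,0,0,0,0,1],[0,-0.014,0,0,0,0,1],[0,-0.018,0,0,0,0,1]]'
```

```text
clock: 4.5
eef_pos: [507.0, 166.1, 72.9]
tcp_rot: [3.141, 0.0, 2.995]
contact_force: [-4.4, 1.6, 13.5]
opening: -0.002
grasp_force: 6.6
clock: 5.0
eef_pos: [504.2, 148.2, 72.9]
tcp_rot: [3.141, 0.0, 2.995]
contact_force: [-4.3, 2.1, 14.3]
opening: 0.002
grasp_force: 6.9
```

```bash
python3 -m crank '[[0,-0.005,0,0,0,0,1],[0,-0.01,0,0,0,0,1],[0,-0.015,0,0,0,0,1],[0,-0.02,0,0,0,0,1],[0,-0.025,0,0,0,0,1]]'
python3 -m crank '[[0,-0.005,0,0,0,0,1],[0,-0.01,0,0,0,0,1],[0,-0.015,0,0,0,0,1],[0,-0.02,0,0,0,0,1],[0,-0.025,0,0,0,0,1]]'
python3 -m crank '[[0,-0.005,0,0,0,0,1],[0,-0.01,0,0,0,0,1],[0,-0.015,0,0,0,0,1],[0,-0.02,0,0,0,0,1],[0,-0.025,0,0,0,0,1]]'
```

```text
clock: 5.5
eef_pos: [500.4, 123.4, 72.9]
tcp_rot: [3.141, -0.0, 2.995]
contact_force: [-3.6, 3.2, 15.7]
opening: -0.001
grasp_force: 7.3
clock: 6.0
eef_pos: [496.7, 98.6, 72.9]
tcp_rot: [3.141, -0.0, 2.995]
contact_force: [-6.0, 2.5, 15.0]
opening: -0.001
grasp_force: 7.7
clock: 6.5
eef_pos: [492.9, 73.9, 72.9]
tcp_rot: [3.141, -0.001, 2.995]
contact_force: [-5.5, 3.0, 15.7]
opening: 0.003
grasp_force: 8.1
```

```bash
python3 -m crank '[[0,-0.003,0,0,0,0,1],[0,-0.006,0,0,0,0,1],[0,-0.009,0,0,0,0,1],[0,-0.011,0,0,0,0,1],[0,-0.013,0,0,0,0,1]]'
python3 - <<'E'
from rig import r,cams; from h import *; import cv2
f=cams.grab_frame("top");cv2.imwrite("pics/top2.png",cv2.resize(f["image"][175:285,135:335,::-1],None,fx=4,fy=4,interpolation=cv2.INTER_CUBIC))
E
```

```text
clock: 7.0
eef_pos: [491.0, 61.1, 72.9]
tcp_rot: [3.141, -0.001, 2.994]
contact_force: [-6.3, 3.0, 16.7]
opening: -0.003
grasp_force: 8.3
```

View pics/top2.png

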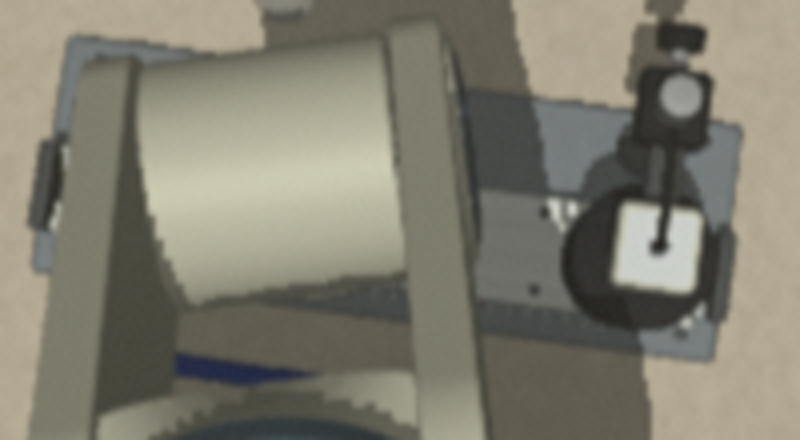

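The arm hides the key. The slide's plate now reaches under the ring light (screw at (535,290), was (308,260)), so it's nearly there. Push on until the stop is felt.

```bash
python3 -m crank '[[0,-0.001,0,0,0,0,1],[0,-0.002,0,0,0,0,1],[0,-0.003,0,0,0,0,1],[0,-0.004,0,0,0,0,1],[0,-0.004,0,0,0,0,1]]'
python3 -m crank '[[0,-0.001,0,0,0,0,1],[0,-0.002,0,0,0,0,1],[0,-0.003,0,0,0,0,1],[0,-0.003,0,0,0,0,1]]'
```

```text
clock: 7.55
eef_pos: [490.3, 57.0, 72.9]
tcp_rot: [3.141, -0.001, 2.994]
contact_force: [-6.0, 0.8, 16.9]
opening: 0.001
grasp_force: 8.4
clock: 7.95
eef_pos: [490.8, 55.0, 72.9]
tcp_rot: [3.14, 0.001, 2.994]
contact_force: [-2.9, 7.3, 12.3]
opening: -0.001
grasp_force: 6.2
```

```bash
python3 -m crank '[[0,-0.001,0,0,0,0,1],[0,-0.002,0,0,0,0,1],[0,-0.003,0,0,0,0,1],[0,-0.003,0,0,0,0,1]]'
python3 -m crank '[[0,-0.001,0,0,0,0,1],[0,-0.002,0,0,0,0,1],[0,-0.003,0,0,0,0,1],[0,-0.003,0,0,0,0,1]]'
python3 - <<'E'
from rig import r,cams; from h import *; import cv2
a=cams.grab_frame("wrist")["image"][...,::-1]
b=cv2.resize(cams.grab_frame("scene")["image"][150:300,150:350,::-1],(560,420),interpolation=cv2.INTER_CUBIC)
cv2.imwrite("pics/end.png",cv2.resize(np.hstack([a,b]),(800,300)))
E
```

```text
clock: 8.35
eef_pos: [491.1, 51.9, 73.0]
tcp_rot: [3.14, 0.002, 2.994]
contact_force: [-0.5, 6.6, 9.0]
opening: 0.001
grasp_force: 4.8
clock: 8.75
eef_pos: [491.1, 50.4, 73.0]
tcp_rot: [3.137, 0.003, 2.993]
contact_force: [-0.2, 20.1, 7.7]
opening: 0.003
grasp_force: 11.6
```

View pics/end.png

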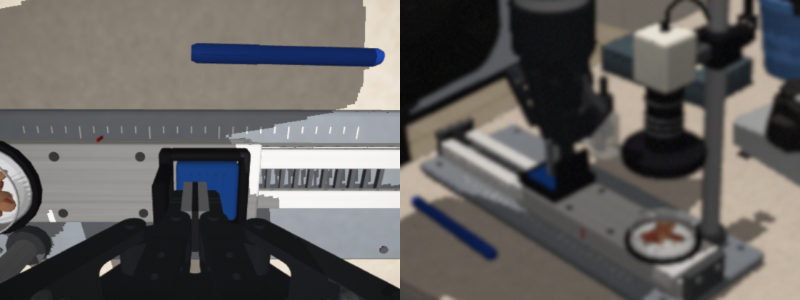

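The slide is against the end stop (20 N via the lug), with the dish in its nest and the key still down in the wrist view. Lift straight up while still leaning lightly on the lug.

```bash
python3 -m crank '[[0,0.0005,-0.002,0,0,0,1],[0,0.001,-0.004,0,0,0,1],[0,0.001,-0.006,0,0,0,1],[0,0.001,-0.008,0,0,0,1],[0,0.001,-0.01,0,0,0,1]]'
```

```text
clock: 9.35
eef_pos: [490.1, 50.5, 81.8]
tcp_rot: [3.139, 0.001, 2.994]
contact_force: [3.1, 11.6, -10.6]
opening: -0.001
grasp_force: 6.1
```

```bash
python3 -m crank '[[0,0.002,-0.001,0,0,0,1],[0,0.004,-0.002,0,0,0,1],[0,0.007,-0.003,0,0,0,1],[0,0.008,-0.01,0,0,0,1],[0,0.008,-0.02,0,0,0,1]]'
python3 -m crank '[[0,0,-0.03,0,0,0,1],[0,0,-0.06,0,0,0,1],[0,0.03,-0.1,0,0,0,1],[0,0.07,-0.13,0,0,0,1],[0,0.11,-0.14,0,0,0,1]]'
python3 -m crank '[[0.03,0.035,0,0,0,0,1],[0.06,0.07,0,0,0,0,1],[0.09,0.105,0,0,0,0,1],[0.12,0.14,0,0,0,0,1],[0.14,0.17,0,0,0,0,1]]'
python3 -m crank '[[0.03,0.035,0,0,0,0,1],[0.06,0.07,0,0,0,0,1],[0.07,0.105,0,0,0,0,1],[0.07,0.12,0,0,0,0,1],[0.07,0.12,0,0,0,0,1]]'
python3 - <<'E'
from rig import r,cams; from h import *; import cv2,pickle
f=cams.grab_frame("top");pickle.dump(f,open("top3.pkl","wb"))
a=cv2.resize(f["image"][145:285,135:335,::-1],(560,392),interpolation=cv2.INTER_CUBIC);a=cv2.resize(a,(560,420))
b=cv2.resize(cams.grab_frame("scene")["image"][180:300,150:310,::-1],(560,420),interpolation=cv2.INTER_CUBIC)
cv2.imwrite("pics/fin.png",cv2.resize(np.vstack([a,b]),(420,600)))
cv2.imwrite("pics/fintop.png",cv2.resize(f["image"][175:285,135:335,::-1],None,fx=4,fy=4,interpolation=cv2.INTER_CUBIC))
E
```

```text
clock: 9.85
eef_pos: [490.4, 56.9, 102.6]
tcp_rot: [-3.141, -0.001, 2.995]
contact_force: [-0.3, 0.7, 0.1]
opening: 0.003
grasp_force: 0.0
clock: 10.35
eef_pos: [508.5, 167.0, 247.1]
tcp_rot: [3.139, 0.006, 2.993]
contact_force: [1.2, 0.2, 0.6]
opening: 0.0
grasp_force: 0.0
clock: 10.85
eef_pos: [391.4, 355.9, 243.4]
tcp_rot: [3.141, 0.0, 2.995]
contact_force: [-0.2, -0.5, 0.1]
opening: 0.003
grasp_force: 0.0
clock: 11.35
eef_pos: [341.6, 484.8, 242.9]
tcp_rot: [3.141, 0.001, 2.997]
contact_force: [0.7, -0.5, 0.0]
opening: -0.002
grasp_force: 0.0
```

View pics/fintop.png

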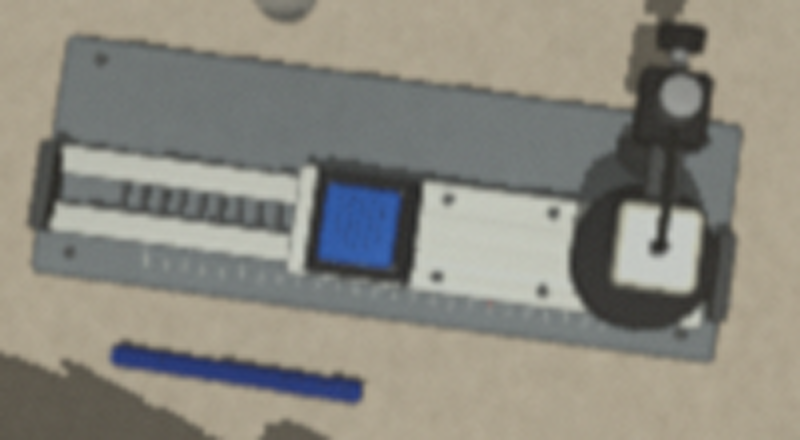

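View pics/fin.png

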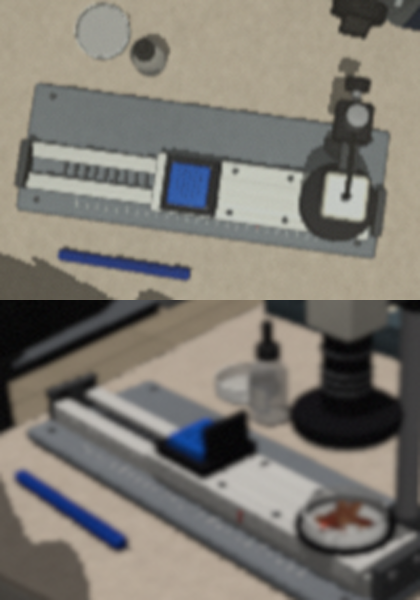

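The plate's screws moved by about (234.5, 31.5) crop px, which is roughly 120.7 mm, so the slide is at full travel. The key stands proud of its frame again, the dish is in its nest, and the bottle, spare dish and marker haven't moved.

```bash
python3 -c "
from rig import sign_off; print(sign_off())"
```

```text
the job is handed in; nothing more can be done
None
```

The slide is at the end stop under the ring light with the lock sprung up, the dish is still in its nest, the bottle, empty dish and marker are undisturbed, and the job was handed in about 11.5 s into the 38 s limit.

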